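# Fetch the blue mixing slab into the covered palette box

### The job

Slide the blue glass mixing slab straight up out of the slotted rack by its top edge and lean it against the rim of the teal work pan, letting go of it there to change your grip. Then take it up again, lay it flat on the raised rubber seat in the open bay of the white palette box, lengthwise along the box, and slide the clear cover fully shut over it. It is glass: never let it drop or topple, and leave the other slabs, the bur block and the stone cast where they are.

Things in the scene. Friction and masses are not known exactly. Their poses are not given: they have to be found in the camera images.
- slab: Blue glass mixing slab, 110 x 60 x 8 mm, about 140 g. Origin: centre of the 60 x 8 mm edge it stands on in the rack. Its z runs along the 110 mm length (up in the rack), y along the 60 mm width, x through the 8 mm thickness. In the rack its foot is 6 mm above the bench, its top 50 mm free above the grooves. Leaned 35 to 50 degrees from vertical on the pan's rim, foot on the bench, it stays put.
- slab_mid (a point): Centre of the blue slab (55 mm along its z from its origin), same axes as the slab.
- rack: White plastic slab rack, fixed, 176 (its x) x 82 (its y) mm, 66 mm high. Origin under its centre on the bench, z up. Four slots, 11 mm wide, at x = -60, -20, 20, 60 mm; slabs stand upright in grooves, faces towards the rack's x, and must rise 60 mm to come free. Slab tops are 116 mm above the bench. Which slab is in which slot varies.
- pan: Teal work pan with stone casts in it (lower than its rim), fixed; 156 (its x) x 212 (its y) mm over the rim, 46 mm high. Origin under its centre on the bench, x pointing to the robot's right (towards the box), z up. The slab is to lean on its +x side, where the bench is clear for 80 mm: slab foot on the bench about 40 mm out from the rim, top end over the pan.
- pan_rim (a point): Middle of the outer top edge of the pan's +x rim, 46 mm above the bench; axes as the pan. The rim flange is 4 mm thick and stands out 8 mm from the wall below it.
- box: White palette box, fixed, 292 (its x) x 136 (its y) mm, 42 mm high over its cover rails; walls and floor 4 mm. Origin under its centre on the bench, x pointing to the robot's right, z up. The -x half, towards the pan, is the open bay, 142 x 128 mm inside; the other half holds small stain wells and the cover is parked over it.
- seat (a point): Centre of the top face of the raised black rubber seat in the open bay: 94 x 46 mm, 12 mm above the bay floor and 16 mm above the bench. Axes as the box. The slab lies flat on it with its length along x, overhanging it all round so there is room for fingertips beside and below its long sides.
- cover (a joint): Slide of the clear cover along the box's x (m): 0 is fully shut over the seat's bay, 0.144 is fully open over the stain wells. It moves with about 1.5 N and stays where it is left.
- cover_grip (a point): Middle of the black handle bar on the cover: 12 mm (box x) x 44 mm (box y) x 20 mm tall; this point is 48 mm above the bench, the bar's top 58 mm, the cover's top face 38 mm. Axes as the box; moves with the cover.
- white_slab: White porcelain slab in the rack, same size and axes as the blue one; to be left.
- amber_slab: Amber glass slab in the rack, same size and axes as the blue one; to be left.
- bur_block: White block with upright burs, 56 x 76 mm, 48 mm high with the burs, loose on the bench; to be left. Origin under its centre.
- cast: Stone dental cast, 60 mm across, about 26 mm high, loose on the bench; to be left. Origin under its centre.
Things that resemble listed ones, but are neither listed nor needed, are in the scene too. Of the things shaped like the slab, the blue one is meant. What is shaped like the rack but red is not meant.

How it is judged:
By the outcome, as a careful person would: the job done as asked, in the order asked, and still so for the second after the job is handed in, with the robot touching nothing.
It also fails if it takes over 70 s, if anything falls off the work surface, if the arm or the gripper's body presses on something with over 40 N, if the wrist force passes 120 N, or if a joint passes its speed limit or range.

### The arm

A 7-joint arm with a two-finger parallel gripper is mounted at the origin on the work surface. World frame = base frame: x ahead of the robot, y to its left, z up, the work surface at z = 0. Lengths are in m, angles in rad, forces in N, time in s.
With the tool pointing down it reaches from about 0.425 to 0.875 m from the base axis. Payload 4.7 kg.
Tool frame: the origin (TCP) lies between the finger pads; the fingertips stand 14 mm ahead of it and the grasp point (between the pads) lies 5 mm behind it; z points along the fingers, y is the line along which they close (so a half turn about z gives the same grasp; the last joint's range is limited). The gripper opens to 87 mm and grips with 3 to 60 N. Pads are 19 mm wide; open, the fingers measure 117 mm over their backs; the gripper's body (75 mm by 190 mm) begins 51 mm behind the grasp point.
Start: joints at [1.248, 0.321, -0.07, 1.45, 0.023, 1.371, -0.057], TCP at [0.215, -0.614, 0.237] pointing down, gripper open.
Joint ranges: [-2.86, 2.86], [-0.3, 2.09], [-1.38, 1.24], [0.06, 2.45], [-1.56, 4.7], [0.09, 2.05], [-2.69, 2.69]. Speed limits (rad/s): [2.57, 2.57, 3.14, 3.14, 3.14, 3.14, 3.14].

### API

Orientations are given as a rotation vector (axis times angle).
In Python, from bench import ctrl gives the robot as it stands.
- The arm moves only by the shell command python3 -m inch 'ROWS' [OPENING] [FORCE]. ROWS is JSON, a list of rows, each a list of 6 numbers: the shift along the world's x, y, z in mm, then the turn, a rotation vector about the world's x, y, z in degrees. In form: [[tx, ty, tz, rx, ry, rz], ...]. A call has 1 to 20 rows; each row is the pose to reach, as a shift and turn from the pose commanded when the call began; what a row does not reach only later rows make up. A row lasts 1/8 s, in which the tool goes at most 62.5 mm and 10.7 degrees, less where a joint would pass 70% of its speed; a pose out of reach is approached as far as the arm can. A call with a gripper value outside its range is refused whole. OPENING is the finger opening in mm, from 0 to 87, set as the call begins (- or left out, the last holds). The fingers move at their own pace and stop on an object; FORCE is the grip in N (left out, the last holds). Time passes only in rows, so rows that repeat a pose let the fingers close. It gives the time, the measured TCP pose, the force, the opening and the grip force at its end, in the units of the state.
- ctrl.get_state(): the state, without advancing time (a new reading comes with each control period).
- ctrl.get_image(name): name is "side" or "top"; returns (picture, depth): 420x560x3 uint8, red, green, blue; 420x560 float32, m along the optical axis (not along the pixel's ray), 0 where there is no reading.
- ctrl.camera_params(name): a dict with "mtx" (3x3 intrinsics, pixels), "T" (4x4, takes a point from camera to world coordinates). Camera axes: x right, y down, z forward; pixel columns grow to the right and rows downward; lengths in m; the calibration is good to about 2 mm. A picture is of the moment at which its call begins. camera_params takes no time and is no camera call.
- ctrl.close_job(): hands the job in; it is judged then, once.
The state is a dict: "time": time; "joint_positions": joint angles; "qd": joint speeds; "joint_torque": joint torques, N m; "position": TCP position; "tool_rot": TCP orientation; "ft_force": force on the tool from outside, world axes, zero at the start; "torque": the same for the moment, N m; "grip_width": opening from 0.0 (shut) to 1.0 (fully open); "grip_force": force on a finger pad.
Only numpy, scipy, OpenCV 4.12 (cv2) and the standard library are available. Lean on these libraries where they do the work, as an engineer would, in place of code of your own. Each camera call takes 0.05 s, during which the arm holds its last target. There are 200 camera calls.

## Working session

There is one attempt and no reset: what is moved stays moved. The work goes in short steps, Python scripts to look and compute and a shell command to move; the robot and the scene stay as the last step left them, time stands still between calls to the robot, and variables do not carry over. Pictures are saved under pics/ and viewed, at most 10 in all, crops included, and the job is handed in when it is done.

```bash
ls; mkdir -p pics; python3 - <<'E'
from bench import ctrl
import cv2,numpy as np
for n in("top","side"):
    im,d=ctrl.get_image(n); np.savez(f"pics/{n}0.npz",im=im,d=d)
    cv2.imwrite(f"pics/{n}0.png",im[...,::-1]); p=ctrl.camera_params(n); print(n,p["mtx"].round(1).tolist(),p["T"].round(3).tolist())
s=ctrl.get_state();print(s["time"],s["position"],s["tool_rot"])
E
```

```text
pics
top [[480.5, 0.0, 281.3], [0.0, 480.5, 213.0], [0.0, 0.0, 1.0]] [[0.01, -0.993, 0.117, 0.387], [-1.0, -0.009, 0.006, 0.128], [-0.005, -0.117, -0.993, 1.2], [0.0, 0.0, 0.0, 1.0]]
side [[383.1, 0.0, 274.7], [0.0, 383.1, 208.7], [0.0, 0.0, 1.0]] [[0.713, -0.539, 0.449, 0.13], [-0.701, -0.53, 0.477, -0.267], [-0.018, -0.655, -0.756, 0.739], [0.0, 0.0, 0.0, 1.0]]
0.1 [ 0.21461426 -0.61304421  0.23554669] [-3.09544715e+00 -5.26315485e-01  6.11643351e-04]
```

View pics/top0.png

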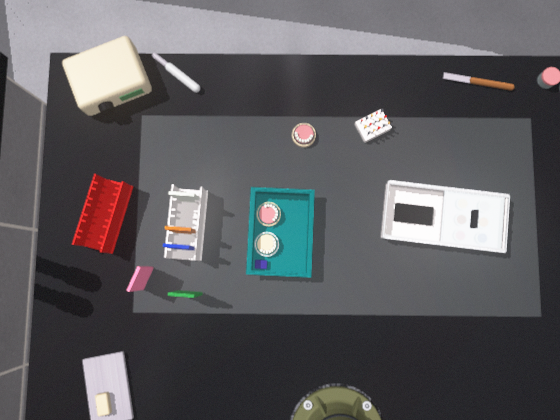

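View pics/side0.png

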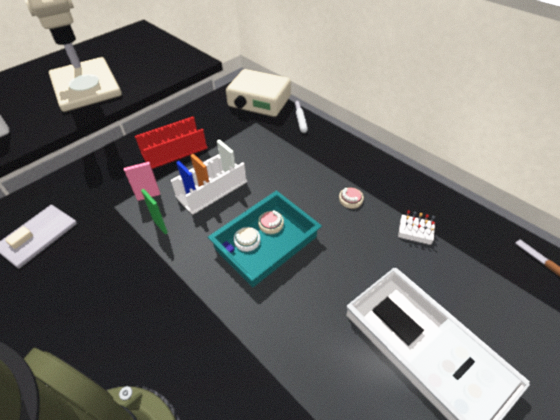

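Top view: blue slab at (179,247), amber at (180,229), white at (185,193) in the white rack. The pan is at (281,232), the seat at (413,214) and the cover handle at (474,218). Green, pink and red things are decoys. The side view agrees: blue is the near-left slab at (186,177).

```bash
cat > h.py <<'E'
from bench import ctrl
import cv2,numpy as np
def cloud(n,d):
    p=ctrl.camera_params(n);K=p["mtx"];T=p["T"];v,u=np.mgrid[:420,:560]
    c=np.dstack([(u-K[0,2])/K[0,0]*d,(v-K[1,2])/K[1,1]*d,d]);return c@T[:3,:3].T+T[:3,3]
def cast(n,uv,z):
    p=ctrl.camera_params(n);K=p["mtx"];T=p["T"];uv=np.atleast_2d(uv).astype(float)
    r=np.c_[(uv[:,0]-K[0,2])/K[0,0],(uv[:,1]-K[1,2])/K[1,1],np.ones(len(uv))]@T[:3,:3].T
    return T[:3,3]+r*((z-T[2,3])/r[:,2])[:,None]
def rect(P):
    c,s,a=cv2.minAreaRect((P[:,:2]*1000).astype(np.float32));return np.round(c,1),np.round(s,1),round(a,1)
E
python3 - <<'E'
from h import *
def blob(m,u,v):
    n,l,st,c=cv2.connectedComponentsWithStats(m.astype(np.uint8));i=l[v,u]
    return l==i if i else None
for n in("top","side"):
    f=np.load(f"pics/{n}0.npz");im,d=f["im"],f["d"];X=cloud(n,d)
    hsv=cv2.cvtColor(im,cv2.COLOR_RGB2HSV);H,S,V=hsv[...,0],hsv[...,1],hsv[...,2]
    z=X[...,2]
    reg=(X[...,0]>.3)&(X[...,0]<.8)
    def show(t,m):
        if m is None or m.sum()<5: print(n,t,"none");return
        P=X[m];print(n,t,m.sum(),"z",np.percentile(P[:,2],[5,50,95]).round(4),*rect(P), "cast",)
    # blue slab
    m=(H>110)&(H<130)&(S>150)&(X[...,1]>.25)&reg; show("blue all",m)
    mt=m&(z>.108);show("blue top",mt)
    if n=="top":
        uv=np.argwhere(mt)[:,::-1];print("  cast",*rect(cast(n,uv,.116)))
    m=(H>5)&(H<20)&(S>150)&(X[...,1]>.25)&(X[...,1]<.45)&reg&(z>.108);show("amber top",m)
    m=(S<40)&(V>120)&(X[...,1]>.25)&(X[...,1]<.5)&reg&(z>.108);show("white top",m)
    m=(S<40)&(V>100)&(X[...,1]>.25)&(X[...,1]<.5)&reg&(z>.058)&(z<.075);show("rack top",m)
    m=(H>82)&(H<98)&(S>120)&reg&(abs(X[...,1]-.13)<.2);show("pan all",m)
    m2=m&(z>.041);show("pan rim",m2)
    if n=="top":
        uv=np.argwhere(m2)[:,::-1];print("  cast",*rect(cast(n,uv,.046)))
    m=(V>110)&(S<60)&(z>.036)&(z<.05)&reg&(X[...,1]<-.08)&(X[...,1]>-.5)&(X[...,0]<.62)
    show("box top",m)
    if n=="top":
        uv=np.argwhere(m)[:,::-1];print("  cast",*rect(cast(n,uv,.042)))
        k=blob(V<60,413,214);show("seat",k);print("  cast",*rect(cast(n,np.argwhere(k)[:,::-1],.016)))
        k=blob(V<60,474,218);show("handle",k);print("  cast",*rect(cast(n,np.argwhere(k)[:,::-1],.058)))
    else:
        k=blob(V<70,400,322);show("seat",k)
        k=blob(V<70,463,369);show("handle",k)
E
```

```text
top blue all 83 z [0.1118 0.1151 0.1181] [439.7 387.6] [86.4  9. ] 81.6 cast
top blue top 82 z [0.1119 0.1152 0.1181] [437.4 373.5] [57.7  7.3] 86.2 cast
  cast [437.3 373.2] [57.2  7.2] 86.5
top amber top 86 z [0.112  0.1149 0.1184] [477.2 370.5] [56.9  8. ] 86.3 cast
top white top 102 z [0.1114 0.1149 0.1177] [497.4 365.8] [ 58.2 126.7] 87.7 cast
top rack top 490 z [0.0597 0.0649 0.0688] [496.7 368.4] [ 75.3 174.7] 86.4 cast
top pan all 4533 z [0.0002 0.0052 0.0476] [482.7 139.5] [159.6 220.3] 88.0 cast
top pan rim 1315 z [0.0421 0.0455 0.0493] [478.1 137.8] [155.9 211.4] 88.0 cast
  cast [477.9 137.6] [155.5 210.9] 87.9
top box top 3694 z [0.0365 0.0393 0.0439] [ 519.2 -264.2] [299.6 143.8] 83.6 cast
  cast [ 519.  -262.8] [298.8 143.7] 83.6
top seat noneTraceback (most recent call last):
  File "<stdin>", line 29, in <module>
  File "h.py", line 8, in cast
    r=np.c_[(uv[:,0]-K[0,2])/K[0,0],(uv[:,1]-K[1,2])/K[1,1],np.ones(len(uv))]@T[:3,:3].T
             ~~^^^^^
IndexError: index 0 is out of bounds for axis 1 with size 0
```

```bash
python3 - <<'E'
from h import *
n="top";f=np.load("pics/top0.npz");im,d=f["im"],f["d"];X=cloud(n,d);g=im.max(2)
print(g[205:225:4,395:435:5]);print(g[210:228:3,466:484:2])
def fit(t,box,thr,z):
    u0,u1,v0,v1=box;m=np.zeros(g.shape,np.uint8);m[v0:v1,u0:u1]=g[v0:v1,u0:u1]<thr
    k,l,st,c=cv2.connectedComponentsWithStats(m);i=1+st[1:,4].argmax();m=l==i
    uv=np.argwhere(m)[:,::-1];print(t,st[i],"z",np.median(X[m][:,2]).round(4),*rect(cast(n,uv,z)),cast(n,uv,z).mean(0).round(4))
fit("seat",(388,440,195,232),90,.016);fit("handle",(462,490,200,236),110,.058)
# white outline of box
m=((g>110)&(X[...,2]>.037)&(X[...,2]<.047)&(X[...,1]<-.08)&(X[...,1]>-.45)).astype(np.uint8)
m=cv2.morphologyEx(m,cv2.MORPH_OPEN,np.ones((2,2)));k,l,st,c=cv2.connectedComponentsWithStats(m);i=1+st[1:,4].argmax()
print(*rect(cast(n,np.argwhere(l==i)[:,::-1],.041)))
m=np.isin(np.arange(1),1)
P=X[(X[...,2]>.036)&(X[...,2]<.05)&(X[...,1]<-.08)&(X[...,1]>-.45)&(g>110)]
b=np.radians(90-86);print(np.percentile(P[:,1],[0,1,99,100]),np.percentile(P[:,0],[0,1,99,100]))
E
```

```text
[[108  75  76  78 118 231 245 254]
 [ 66  77  77  77  77  77  77  78]
 [ 70  73  76  76  77  77  78  84]
 [ 74  74  75  77  79  79  79  83]
 [160 102  71  78  80  79  80  80]]
[[251 250 248 131  75  81 163 248 248]
 [250 250 241  69  78  77 175 250 249]
 [250 250 241  71  75  75 178 249 249]
 [245 250 203  72  79  77 219 246 246]
 [249 250 180  71  75  78 225 246 246]
 [250 250 101  71  78  77 249 246 246]]
seat [394 204  39  21 652] z 0.0156 [ 527.5 -190.3] [92.2 43.4] 83.7 [ 0.5274 -0.1904  0.016 ]
handle [470 210   8  18 114] z 0.0568 [ 512.5 -323.1] [15.3 42.4] 83.6 [ 0.5124 -0.3232  0.058 ]
[ 516.7 -266.4] [296.7 143.5] 83.7
[-0.41903059 -0.41285697 -0.10885877 -0.08068998] [0.43387784 0.43849417 0.74592712 0.77915192]
```

```bash
python3 -m inch '[[335,363,0,0,0,30],[335,363,0,0,0,30],[335,363,0,0,0,30],[335,363,0,0,0,30],[335,363,0,0,0,30],[335,363,0,0,0,30],[335,363,0,0,0,30],[335,363,0,0,0,30],[222,987,0,0,0,67],[222,987,0,0,0,67],[222,987,0,0,0,67],[222,987,0,0,0,67],[222,987,0,0,0,67],[222,987,0,0,0,67],[222,987,0,0,0,67],[222,987,0,0,0,67],[222,987,0,0,0,67],[222,987,0,0,0,67],[222,987,0,0,0,67],[222,987,0,0,0,67]]' 26 20
```

```text
time: 2.6
position: [0.4364, 0.3735, 0.236]
tool_rot: [-2.29, -2.15, 0.002]
ft_force: [-0.0, -0.6, 0.1]
grip_width: 0.304
grip_force: 0.0
```

```bash
python3 -m inch '[[1,0,-60,0,0,0],[1,0,-105,0,0,0],[1,0,-120,0,0,0],[1,0,-134,0,0,0],[1,0,-134,0,0,0]]' && python3 -m inch '[[0,0,0,0,0,0],[0,0,0,0,0,0],[0,0,0,0,0,0],[0,0,0,0,0,0],[0,0,0,0,0,0]]' 0 25; python3 - <<'E'
from h import *
a,_=ctrl.get_image("top");b,_=ctrl.get_image("side")
A=cv2.resize(a[150:300,130:260],None,fx=3,fy=3);B=cv2.resize(b[100:250,120:290],None,fx=2.6,fy=3)
cv2.imwrite("pics/g1.png",np.hstack([A,cv2.resize(B,(400,450))])[...,::-1])
E
```

```text
time: 3.22
position: [0.4384, 0.3731, 0.103]
tool_rot: [2.293, 2.147, 0.001]
ft_force: [0.4, 0.0, 0.3]
grip_width: 0.3
grip_force: 0.0
time: 3.85
position: [0.4384, 0.3739, 0.1034]
tool_rot: [2.292, 2.148, 0.003]
ft_force: [0.3, 0.3, 5.4]
grip_width: 0.093
grip_force: 25.0
```

View pics/g1.png

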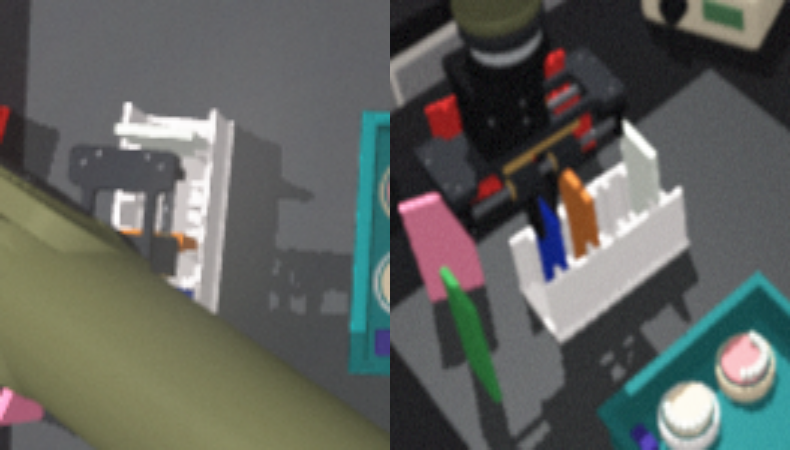

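```bash
python3 -m inch '[[0,0,5,0,0,0],[0,0,15,0,0,0],[0,0,25,0,0,0],[0,0,35,0,0,0],[0,0,45,0,0,0],[0,0,55,0,0,0],[0,0,65,0,0,0],[0,0,80,0,0,0],[0,0,110,0,0,0],[0,0,130,0,0,0],[0,0,130,0,0,0]]'; python3 - <<'E'
from bench import ctrl
print(ctrl.get_state()["joint_positions"].round(2))
E
```

```text
time: 5.32
position: [0.4384, 0.3744, 0.2344]
tool_rot: [2.292, 2.148, 0.005]
ft_force: [-0.5, 0.4, -1.3]
grip_width: 0.088
grip_force: 25.0
[ 0.06  0.29 -0.97  1.62  0.24  1.36 -1.  ]
```

```bash
python3 -m inch '[[5,-35,0,0,0,10],[10,-75,0,0,0,20],[15,-115,0,0,0,30],[20,-155,0,0,0,40],[25,-195,0,0,0,50],[30,-235,0,0,0,60],[35,-265,0,0,0,70],[37,-285,0,0,0,80],[38,-293,0,0,0,88],[38,-293,0,0,0,91.6],[38,-293,0,0,0,91.6],[38,-293,0,0,0,91.6]]'; python3 - <<'E'
from bench import ctrl
print(ctrl.get_state()["joint_positions"].round(2))
E
```

```text
time: 6.82
position: [0.4754, 0.0806, 0.2321]
tool_rot: [-0.059, -3.14, -0.0]
ft_force: [1.0, -0.7, -1.9]
grip_width: 0.088
grip_force: 25.0
[ 0.71 -0.01 -0.92  1.83 -0.01  1.31  1.33]
```

```bash
python3 -m inch '[[0,0,0,-8,0.3,0],[0,0,0,-16,0.6,0],[0,0,0,-24,0.8,0],[0,0,0,-32,1.1,0],[0,0,0,-41,1.4,0],[0,0,0,-41,1.4,0],[0,0,0,-41,1.4,0],[0,0,0,-41,1.4,0]]'; python3 - <<'E'
from h import *
s=ctrl.get_state();print(s["joint_positions"].round(2))
from scipy.spatial.transform import Rotation as R
print(R.from_rotvec(s["tool_rot"]).as_matrix().round(3))
a,_=ctrl.get_image("top");b,_=ctrl.get_image("side")
cv2.imwrite("pics/l1.png",np.hstack([cv2.resize(a[140:320,180:380],(400,360)),cv2.resize(b[100:300,140:340],(360,360))])[...,::-1])
E
```

```text
time: 7.82
position: [0.4762, 0.0792, 0.2337]
tool_rot: [-0.06, -2.933, 1.096]
ft_force: [-0.3, -0.3, -0.8]
grip_width: 0.091
grip_force: 25.0
[ 0.2   0.39 -0.99  1.73  0.77  1.8   0.62]
[[-0.999  0.032 -0.023]
 [ 0.039  0.754 -0.655]
 [-0.004 -0.656 -0.755]]
```

View pics/l1.png

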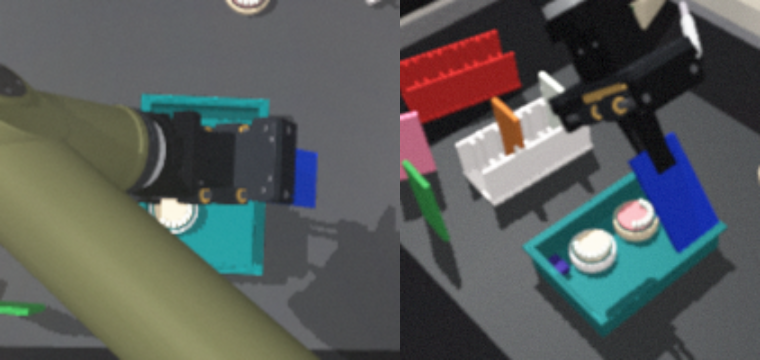

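```bash
python3 -m inch '[[0,-5,-40,0,0,0],[0,-5,-80,0,0,0],[0,-5,-110,0,0,0],[0,-5,-130,0,0,0],[0,-5,-140,0,0,0],[0,-5,-147,0,0,0],[0,-5,-152,0,0,0],[0,-5,-155,0,0,0],[0,-5,-155,0,0,0],[0,-5,-155,0,0,0]]'; python3 - <<'E'
from h import *
a,d=ctrl.get_image("top");b,e=ctrl.get_image("side")
cv2.imwrite("pics/l2.png",np.hstack([cv2.resize(a[140:320,180:380],(400,360)),cv2.resize(b[150:300,190:340],(390,360))])[...,::-1])
for n,im,dd in(("top",a,d),("side",b,e)):
    X=cloud(n,dd);h=cv2.cvtColor(im,cv2.COLOR_RGB2HSV)
    m=(h[...,0]>110)&(h[...,0]<130)&(h[...,1]>150)&(X[...,1]<.12)&(X[...,1]>-.1)&(X[...,0]>.42)&(X[...,0]<.53)
    m=cv2.erode(m.astype(np.uint8),np.ones((3,3)))>0
    P=X[m];c=P.mean(0);w=np.linalg.svd(P-c)[2][2];print(n,m.sum(),P.min(0).round(3),P.max(0).round(3),c.round(4),w.round(3))
E
```

```text
time: 9.18
position: [0.4759, 0.0756, 0.0779]
tool_rot: [-0.054, -2.932, 1.097]
ft_force: [0.0, 0.3, -0.9]
grip_width: 0.086
grip_force: 25.0
top 187 [0.447 0.012 0.008] [0.501 0.035 0.04 ] [0.4731 0.0235 0.0244] [ 0.041  0.772 -0.635]
side 860 [0.444 0.011 0.006] [0.503 0.082 0.091] [0.4729 0.0424 0.0442] [ 0.022  0.757 -0.654]
```

View pics/l2.png

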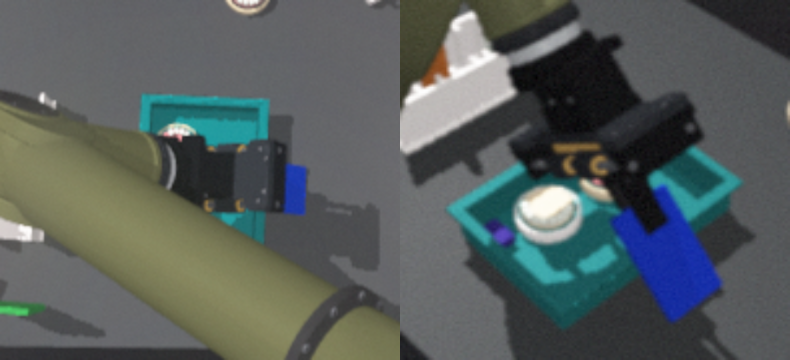

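```bash
python3 -m inch '[[0,1.5,0,0,0,0],[0,3,0,0,0,0],[0,3,-1,0,0,0],[0,3,-1.5,0,0,0],[0,3,-1.5,0,0,0]]'; python3 -m inch '[[0,0.5,-0.5,0,0,0],[0,0.5,-0.5,0,0,0],[0,0.5,-0.5,0,0,0]]'
```

```text
time: 9.9
position: [0.4758, 0.0785, 0.0761]
tool_rot: [-0.054, -2.932, 1.097]
ft_force: [-0.2, -0.1, -1.3]
grip_width: 0.091
grip_force: 25.0
time: 10.28
position: [0.4758, 0.0788, 0.0758]
tool_rot: [-0.054, -2.931, 1.098]
ft_force: [-0.7, 0.4, 0.9]
grip_width: 0.091
grip_force: 25.0
```

```bash
python3 -m inch '[[0,0,-0.5,0,0,0],[0,0,-0.5,0,0,0],[0,0,-0.5,0,0,0]]'; python3 -m inch '[[0,0.7,0,0,0,0],[0,0.7,0,0,0,0],[0,0.7,0,0,0,0]]';python3 -m inch '[[0,0.7,0,0,0,0],[0,0.7,0,0,0,0],[0,0.7,0,0,0,0]]'
```

```text
time: 10.65
position: [0.4759, 0.079, 0.0755]
tool_rot: [-0.054, -2.932, 1.098]
ft_force: [-0.8, 1.0, 4.8]
grip_width: 0.088
grip_force: 25.1
time: 11.02
position: [0.4759, 0.0794, 0.0753]
tool_rot: [-0.054, -2.931, 1.098]
ft_force: [-0.1, -0.6, 5.3]
grip_width: 0.09
grip_force: 25.1
time: 11.4
position: [0.4758, 0.0799, 0.075]
tool_rot: [-0.054, -2.931, 1.098]
ft_force: [0.7, -2.4, 4.3]
grip_width: 0.089
grip_force: 25.2
```

```bash
python3 -m inch '[[0,0,0,0,0,0],[0,0,0,0,0,0],[0,0,0,0,0,0],[0,0,0,0,0,0]]' 18; python3 -m inch '[[0.1,6,7,0,0,0],[0.3,13,15,0,0,0],[0.6,26,30,0,0,0],[1,46,53,0,0,0],[2,66,76,0,0,0],[2,66,130,0,0,0],[2,66,130,0,0,0]]'; python3 - <<'E'
from h import *
a,d=ctrl.get_image("top");b,e=ctrl.get_image("side")
cv2.imwrite("pics/l3.png",np.hstack([cv2.resize(a[140:320,180:380],(400,360)),cv2.resize(b[150:300,190:340],(390,360))])[...,::-1])
for n,im,dd in(("top",a,d),("side",b,e)):
    X=cloud(n,dd);h=cv2.cvtColor(im,cv2.COLOR_RGB2HSV)
    m=(h[...,0]>110)&(h[...,0]<130)&(h[...,1]>150)&(X[...,1]<.12)&(X[...,1]>-.1)&(X[...,0]>.42)&(X[...,0]<.53)
    print(rect(X[m]))
    m=cv2.erode(m.astype(np.uint8),np.ones((3,3)))>0
    P=X[m];c=P.mean(0);w=np.linalg.svd(P-c)[2][2];print(n,m.sum(),P.min(0).round(3),P.max(0).round(3),c.round(4),w.round(3))
E
```

```text
time: 11.9
position: [0.4757, 0.0807, 0.0749]
tool_rot: [-0.053, -2.932, 1.096]
ft_force: [0.3, 0.2, 0.7]
grip_width: 0.208
grip_force: 0.0
time: 12.78
position: [0.4788, 0.1493, 0.2095]
tool_rot: [-0.055, -2.94, 1.093]
ft_force: [0.8, -0.2, -0.3]
grip_width: 0.206
grip_force: 0.0
(array([477.4,  51.1]), array([79. , 64.7]), 87.1)
top 612 [0.447 0.014 0.005] [0.502 0.087 0.088] [0.4749 0.052  0.0488] [ 0.026  0.73  -0.683]
(array([485.9,  51.9]), array([77.7, 83.7]), 89.2)
side 1032 [0.444 0.014 0.005] [0.503 0.088 0.086] [0.4736 0.051  0.046 ] [-0.024 -0.733  0.68 ]
```

View pics/l3.png

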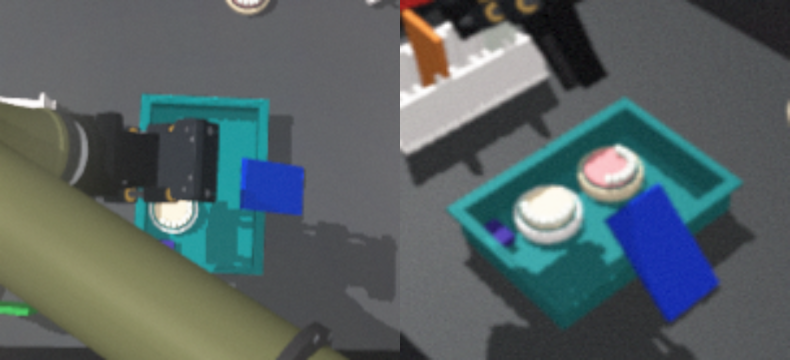

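```bash
python3 -m inch '[[0,-20,0,8,-0.3,0],[0,-50,0,18,-0.6,0],[-1,-80,0,28,-1,0],[-2,-110,0,37,-1.3,0],[-3,-130,0,41,-1.4,0],[-3,-130,0,41,-1.4,0],[-3,-130,0,41,-1.4,0]]' 80; python3 -m inch '[[0,-5,0,0,0,-10],[0,-10,0,0,0,-20],[0,-15,0,0,0,-30],[0,-20,0,0,0,-40],[0,-25,0,0,0,-50],[0,-30,0,0,0,-60],[-1,-40,0,0,0,-70],[-3,-50,0,0,0,-80],[-4,-50,0,0,0,-89.8],[-4,-50,0,0,0,-89.8],[-4,-50,0,0,0,-89.8],[-4,-50,0,0,0,-89.8]]'; python3 -m inch '[[0,0,0,8,-0.3,0],[0,0,0,17,-0.6,0],[0,0,0,26,-0.9,0],[0,0,0,35,-1.2,0],[0,0,0,43,-1.5,0],[0,0,0,46.9,-1.6,0],[0,0,0,46.9,-1.6,0],[0,0,0,46.9,-1.6,0]]'; python3 - <<'E'
from h import *
s=ctrl.get_state();print(s["joint_positions"].round(2))
from scipy.spatial.transform import Rotation as R
print(R.from_rotvec(s["tool_rot"]).as_matrix().round(3))
E
```

```text
time: 13.75
position: [0.4742, 0.0165, 0.2045]
tool_rot: [-0.059, -3.14, -0.0]
ft_force: [1.3, 0.6, -0.2]
grip_width: 0.881
grip_force: 0.0
time: 15.25
position: [0.4708, -0.0329, 0.205]
tool_rot: [-2.255, -2.187, -0.0]
ft_force: [-1.4, -0.2, -1.0]
grip_width: 0.922
grip_force: 0.0
time: 16.25
position: [0.471, -0.033, 0.2054]
tool_rot: [-1.77, -1.716, -0.769]
ft_force: [0.2, 0.2, 0.2]
grip_width: 0.916
grip_force: 0.0
[ 1.28  0.35 -0.89  1.85 -0.5   1.41  0.52]
[[ 0.021  0.999  0.025]
 [ 0.684 -0.032  0.729]
 [ 0.73   0.002 -0.684]]
```

```bash
python3 -m inch '[[1,3,-50,0,0,0],[1,3,-101,0,0,0],[2,30,-126,0,0,0],[2.5,53,-147,0,0,0],[3,65,-159,0,0,0],[3,72,-165,0,0,0],[3.2,75.8,-169.3,0,0,0],[3.2,75.8,-169.3,0,0,0],[3.2,75.8,-169.3,0,0,0]]'; python3 - <<'E'
from h import *
b,e=ctrl.get_image("side");a,d=ctrl.get_image("top")
cv2.imwrite("pics/r1.png",np.hstack([cv2.resize(a[160:280,260:380],(400,400)),cv2.resize(b[170:300,220:350],(400,400))])[...,::-1])
E
```

```text
time: 17.38
position: [0.4745, 0.0415, 0.036]
tool_rot: [-1.772, -1.713, -0.77]
ft_force: [0.1, 0.9, -0.2]
grip_width: 0.919
grip_force: 0.0
```

View pics/r1.png

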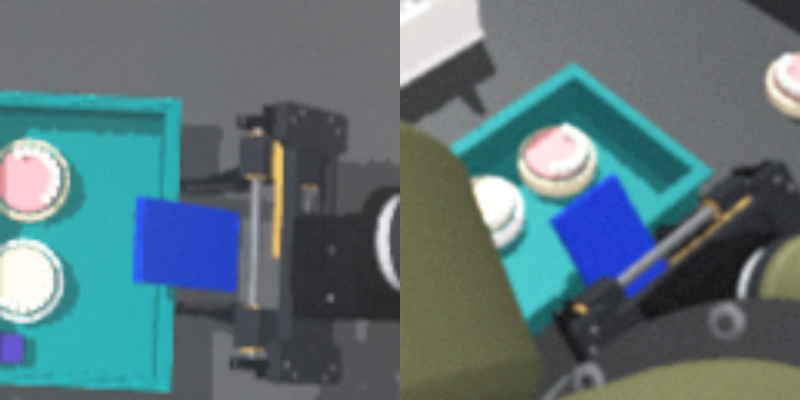

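```bash
python3 -m inch '[[0,0,0,0,0,0],[0,0,0,0,0,0],[0,0,0,0,0,0],[0,0,0,0,0,0],[0,0,0,0,0,0]]' 50 30; python3 -m inch '[[0,-3,3,0,0,0],[0,-9,9,0,0,0],[0,-20,22,0,0,0],[-1,-40,45,0,0,0],[-1,-60,80,0,0,0],[-1,-60,110,0,0,0],[-1,-60,110,0,0,0],[-1,-60,110,0,0,0]]'
```

```text
time: 18.1
position: [0.474, 0.0421, 0.0358]
tool_rot: [-1.771, -1.713, -0.769]
ft_force: [-0.2, -0.5, -0.0]
grip_width: 0.68
grip_force: 30.0
time: 19.1
position: [0.4724, -0.018, 0.1451]
tool_rot: [-1.771, -1.713, -0.768]
ft_force: [-0.5, 0.1, -1.3]
grip_width: 0.685
grip_force: 30.0
```

```bash
python3 -m inch '[[0,0,0,-8,0.3,0],[0,-10,0,-17,0.6,0],[5,-20,0,-26,0.9,0],[10,-30,0,-35,1.2,0],[15,-40,0,-43,1.5,0],[20,-50,0,-46.9,1.6,0],[20,-50,0,-46.9,1.6,0],[20,-50,0,-46.9,1.6,0]]'; python3 -m inch '[[10,-40,0,0,0,-1],[20,-80,0,0,0,-2],[30,-120,0,0,0,-3],[34,-136,0,0,0,-4.3],[34,-136,0,0,0,-4.3],[34,-136,0,0,0,-4.3]]'; python3 - <<'E'
from h import *
b,e=ctrl.get_image("side");a,d=ctrl.get_image("top")
cv2.imwrite("pics/p1.png",np.hstack([cv2.resize(a[150:270,370:520],(400,320)),cv2.resize(b[200:360,320:520],(400,320))])[...,::-1])
for n,im,dd in(("top",a,d),("side",b,e)):
    X=cloud(n,dd);h=cv2.cvtColor(im,cv2.COLOR_RGB2HSV)
    m=(h[...,0]>110)&(h[...,0]<130)&(h[...,1]>150)&(X[...,1]<-.05)&(X[...,1]>-.35)&(X[...,0]>.42)&(X[...,0]<.65)&(X[...,2]>.08)
    print(rect(X[m]))
    m=cv2.erode(m.astype(np.uint8),np.ones((3,3)))>0
    P=X[m];c=P.mean(0);w=np.linalg.svd(P-c)[2][2];print(n,m.sum(),P.min(0).round(3),P.max(0).round(3),c.round(4),w.round(3))
from scipy.spatial.transform import Rotation as R
print(R.from_rotvec(ctrl.get_state()["tool_rot"]).as_matrix().round(3))
E
```

```text
time: 20.1
position: [0.4921, -0.0678, 0.1448]
tool_rot: [-2.256, -2.182, -0.0]
ft_force: [-0.3, 0.3, -0.9]
grip_width: 0.683
grip_force: 30.0
time: 20.85
position: [0.5268, -0.2018, 0.1456]
tool_rot: [-2.335, -2.1, -0.001]
ft_force: [0.3, 0.4, -0.5]
grip_width: 0.685
grip_force: 30.0
(array([ 529.1, -169.1]), array([68.7, 59.7]), 84.3)
top 519 [ 0.502 -0.203  0.142] [ 0.558 -0.135  0.152] [ 0.5303 -0.1611  0.1467] [ 0.007  0.005 -1.   ]
(array([ 498.7, -185.8]), array([110.1, 117.9]), 84.4)
side 238 [ 0.493 -0.243  0.144] [ 0.56  -0.137  0.151] [ 0.5271 -0.2189  0.1473] [-0.003  0.    -1.   ]
[[ 0.105  0.994 -0.   ]
 [ 0.994 -0.105  0.   ]
 [ 0.    -0.    -1.   ]]
```

View pics/p1.png

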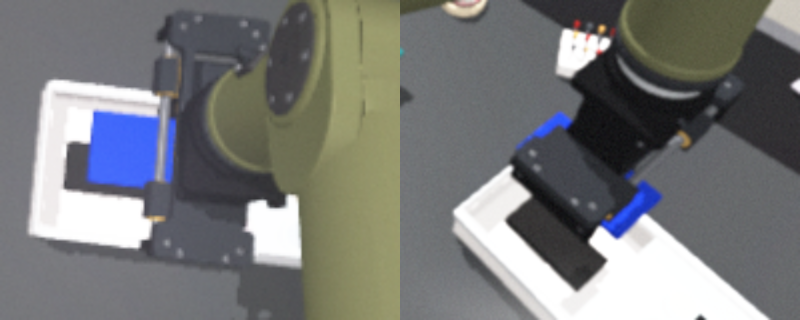

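```bash
python3 -m inch '[[0.5,-0.5,-40,0,0,-0.6],[0.5,-0.5,-75,0,0,-0.6],[0.5,-0.5,-98,0,0,-0.6],[0.5,-0.5,-110,0,0,-0.6],[0.5,-0.5,-116,0,0,-0.6],[0.5,-0.5,-119,0,0,-0.6],[0.5,-0.5,-120,0,0,-0.6],[0.5,-0.5,-120,0,0,-0.6]]'; python3 -m inch '[[0,0,-1,0,0,0],[0,0,-1.5,0,0,0],[0,0,-1.5,0,0,0]]'
```

```text
time: 21.95
position: [0.5279, -0.2045, 0.0263]
tool_rot: [2.349, 2.085, 0.0]
ft_force: [-0.2, 0.2, -1.5]
grip_width: 0.685
grip_force: 30.0
time: 22.32
position: [0.5275, -0.2043, 0.0243]
tool_rot: [2.349, 2.086, 0.0]
ft_force: [-0.4, -1.4, -2.4]
grip_width: 0.684
grip_force: 30.0
```

```bash
python3 -m inch '[[-0.5,1.5,-0.5,0,0,0],[-0.5,1.5,-0.8,0,0,0],[-0.5,1.5,-0.8,0,0,0]]'; python3 -m inch '[[0,0,-0.7,0,0,0],[0,0,-0.7,0,0,0],[0,0,-0.7,0,0,0]]'
```

```text
time: 22.7
position: [0.527, -0.2028, 0.0235]
tool_rot: [2.349, 2.086, -0.0]
ft_force: [0.6, -0.6, -0.7]
grip_width: 0.687
grip_force: 30.0
time: 23.08
position: [0.527, -0.2028, 0.0228]
tool_rot: [2.349, 2.086, 0.0]
ft_force: [0.8, 0.5, -1.1]
grip_width: 0.684
grip_force: 30.0
```

```bash
python3 -m inch '[[0,0,-0.7,0,0,0],[0,0,-0.7,0,0,0],[0,0,-0.7,0,0,0]]'; python3 -m inch '[[0,0,-0.6,0,0,0],[0,0,-0.6,0,0,0],[0,0,-0.6,0,0,0]]'
```

```text
time: 23.45
position: [0.527, -0.2028, 0.0226]
tool_rot: [2.349, 2.086, -0.0]
ft_force: [-2.8, 0.7, 5.9]
grip_width: 0.685
grip_force: 30.0
time: 23.82
position: [0.527, -0.2028, 0.0226]
tool_rot: [2.349, 2.086, -0.001]
ft_force: [-5.0, 1.3, 10.8]
grip_width: 0.686
grip_force: 30.0
```

```bash
python3 -m inch '[[0,0,0.6,0,0,0],[0,0,0.6,0,0,0],[0,0,0.6,0,0,0],[0,0,0.6,0,0,0],[0,0,0.6,0,0,0]]' 74; python3 -m inch '[[0,0,6,0,0,0],[0,0,14,0,0,0],[0,0,30,0,0,0],[0,0,70,0,0,0],[0,0,110,0,0,0],[0,40,110,0,0,0],[0,90,110,0,0,0],[0,140,110,0,0,0],[0,140,110,0,0,0]]'; python3 - <<'E'
from h import *
b,e=ctrl.get_image("side");a,d=ctrl.get_image("top")
cv2.imwrite("pics/p2.png",np.hstack([cv2.resize(a[150:270,370:520],(400,320)),cv2.resize(b[200:420,320:540],(320,320))])[...,::-1])
n="top";X=cloud(n,d);h=cv2.cvtColor(a,cv2.COLOR_RGB2HSV);g=a.max(2)
m=(h[...,0]>110)&(h[...,0]<130)&(h[...,1]>150)&(X[...,1]<-.1)&(X[...,2]<.05)
print("slab",np.percentile(X[m][:,2],[2,50,98]).round(4),*rect(cast(n,np.argwhere(m)[:,::-1],.024)))
m=np.zeros(g.shape,bool);m[205:232,464:486]=g[205:232,464:486]<110
print("handle",m.sum(),*rect(cast(n,np.argwhere(m)[:,::-1],.058)))
P=X[m];P=P[P[:,2]>.052];print(P.mean(0),rect(P))
E
```

```text
time: 24.45
position: [0.527, -0.2027, 0.022]
tool_rot: [-2.349, -2.086, -0.0]
ft_force: [-0.7, 0.6, 0.1]
grip_width: 0.85
grip_force: 0.0
time: 25.58
position: [0.5274, -0.0574, 0.1337]
tool_rot: [2.34, 2.095, 0.003]
ft_force: [0.5, 0.0, 0.5]
grip_width: 0.851
grip_force: 0.0Traceback (most recent call last):
  File "<stdin>", line 6, in <module>
    return _quantile_unchecked(
        a, q, axis, out, overwrite_input, method, keepdims, weights)
    return _ureduce(a,
                    func=_quantile_ureduce_func,
    ...<5 lines>...
                    overwrite_input=overwrite_input,
                    method=method)
    r = func(a, **kwargs)
    result = _quantile(arr,
                       quantiles=q,
    ...<2 lines>...
                       out=out,
                       weights=wgt)
    slices_having_nans = np.isnan(arr[-1, ...])
                                  ~~~^^^^^^^^^
IndexError: index -1 is out of bounds for axis 0 with size 0
```

View pics/p2.png

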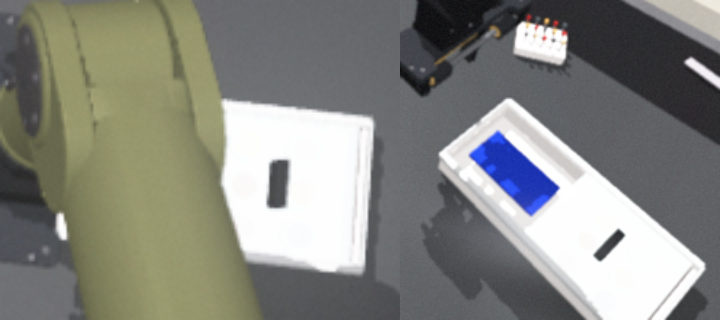

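```bash
python3 - <<'E'
from h import *
b,e=ctrl.get_image("side");a,d=ctrl.get_image("top")
n="side";X=cloud(n,e);h=cv2.cvtColor(b,cv2.COLOR_RGB2HSV)
m=(h[...,0]>105)&(h[...,0]<135)&(h[...,1]>120)&(X[...,1]<-.1)
print("slab",np.percentile(X[m][:,2],[5,50,95]).round(4),*rect(cast(n,np.argwhere(m)[:,::-1],.024)))
for n,im,dd,(u0,u1,v0,v1) in(("top",a,d,(462,486,205,232)),("side",b,e,(445,485,345,390))):
    X=cloud(n,dd);g=im.max(2);m=np.zeros(g.shape,bool);m[v0:v1,u0:u1]=g[v0:v1,u0:u1]<110
    P=X[m];T=P[P[:,2]>.053];print(n,m.sum(),P[:,2].min().round(3),P[:,2].max().round(3),rect(cast(n,np.argwhere(m)[:,::-1],.058)),T.mean(0).round(4),rect(T))
s=ctrl.get_state();print(s["time"],s["joint_positions"].round(2))
E
```

```text
slab [0.0221 0.0244 0.0265] [ 526.  -190.2] [108.   59.2] 83.0
top 107 0.044 0.063 (array([ 512.4, -323.8]), array([14.3, 41.5]), 87.8) [ 0.5126 -0.3255  0.0578] (array([ 512.6, -325.6]), array([10.3, 41.6]), 81.3)
side 148 0.044 0.739 (array([ 508.1, -325.4]), array([ 8.5, 47.6]), 83.6) [ 0.5066 -0.3252  0.0636] (array([ 330.3, -299.9]), array([  9.3, 406.3]), 81.9)
25.775 [ 0.85  0.24 -0.86  1.85  0.2   1.14 -0.21]
```

```bash
python3 -m inch '[[-1,-30,0,0,0,10],[-3,-60,0,0,0,20],[-5,-90,0,0,0,30],[-7,-120,0,0,0,40],[-9,-150,0,0,0,50],[-11,-180,0,0,0,60],[-13,-210,0,0,0,70],[-15,-240,0,0,0,80],[-15.5,-267,0,0,0,90],[-15.5,-267,0,0,0,90],[-15.5,-267,-40,0,0,90],[-15.5,-267,-65,0,0,90],[-15.5,-267,-75,0,0,90],[-15.5,-267,-75,0,0,90]]' 34
```

```text
time: 27.52
position: [0.5113, -0.3295, 0.057]
tool_rot: [-0.188, -3.135, -0.001]
ft_force: [0.3, 0.1, -0.2]
grip_width: 0.389
grip_force: 0.0
```

```bash
python3 -m inch '[[0,4,0,0,0,0],[0,4,-2.5,0,0,0],[0,4,-2.5,0,0,0]]'; python3 -m inch '[[0,0,0,0,0,0],[0,0,0,0,0,0],[0,0,0,0,0,0],[0,0,0,0,0,0]]' 0 20
```

```text
time: 27.9
position: [0.5116, -0.3259, 0.0549]
tool_rot: [0.186, 3.136, -0.001]
ft_force: [-0.5, 0.3, 0.5]
grip_width: 0.391
grip_force: 0.0
time: 28.4
position: [0.5115, -0.326, 0.0546]
tool_rot: [0.186, 3.136, -0.0]
ft_force: [-0.4, -0.6, 0.0]
grip_width: 0.134
grip_force: 20.0
```

```bash
python3 -m inch '[[0.6,5,0,0,0,0],[1.7,15,0,0,0,0],[2.8,25,0,0,0,0],[3.9,35,0,0,0,0],[5,45,0,0,0,0],[6.7,60,0,0,0,0],[8.3,75,0,0,0,0],[10,90,0,0,0,0],[11.7,105,0,0,0,0],[12.8,115,0,0,0,0],[13.9,125,0,0,0,0],[14.8,133,0,0,0,0],[15.4,138,0,0,0,0],[15.6,140,0,0,0,0],[15.6,140,0,0,0,0],[15.6,140,0,0,0,0]]'; python3 -m inch '[[0.2,2,0,0,0,0],[0.4,4,0,0,0,0],[0.4,4,0,0,0,0],[0.4,4,0,0,0,0]]'
```

```text
time: 30.4
position: [0.5265, -0.1914, 0.0546]
tool_rot: [-0.192, -3.136, 0.01]
ft_force: [0.3, -10.4, -1.9]
grip_width: 0.14
grip_force: 20.0
time: 30.9
position: [0.5265, -0.1913, 0.0546]
tool_rot: [0.196, 3.135, -0.018]
ft_force: [0.2, -17.1, -3.4]
grip_width: 0.141
grip_force: 20.1
```

```bash
python3 -m inch '[[0,-4,0,0,0,0],[0,-4,0,0,0,0],[0,-4,0,0,0,0]]' 34; python3 -m inch '[[0,0,20,0,0,0],[0,0,60,0,0,0],[0,0,100,0,0,0],[0,-60,120,0,0,0],[0,-120,140,0,0,0],[0,-180,140,0,0,0],[0,-230,140,0,0,0],[0,-230,140,0,0,0]]'; python3 - <<'E'
from h import *
b,e=ctrl.get_image("side");a,d=ctrl.get_image("top");np.savez("pics/f.npz",a=a,d=d,b=b,e=e)
cv2.imwrite("pics/c1.png",np.hstack([cv2.resize(a[160:270,370:520],(450,330)),cv2.resize(b[230:420,330:540],(350,330))])[...,::-1])
n="top";X=cloud(n,d);g=a.max(2);m=np.zeros(g.shape,np.uint8);m[170:260,385:520]=g[170:260,385:520]<110
k,l,st,c=cv2.connectedComponentsWithStats(m)
for i in range(1,k):
    if st[i,4]>30: print(st[i],X[l==i].mean(0).round(4),rect(cast(n,np.argwhere(l==i)[:,::-1],.058)))
E
```

```text
time: 31.28
position: [0.5275, -0.1844, 0.0545]
tool_rot: [-0.185, -3.136, -0.002]
ft_force: [-0.4, 0.2, -0.8]
grip_width: 0.359
grip_force: 0.0
time: 32.28
position: [0.5258, -0.4211, 0.1949]
tool_rot: [0.198, 3.135, -0.001]
ft_force: [-0.4, 0.9, -0.6]
grip_width: 0.391
grip_force: 0.0
[ 385  170  135   90 4326] [ 0.5381 -0.3171  0.0132] (array([ 522.6, -273.4]), array([214. , 327.9]), 0.5)
[414 203   7  18  96] [ 0.5274 -0.1898  0.0554] (array([ 527.8, -189.1]), array([13.1, 41.6]), 83.6)
```

View pics/c1.png

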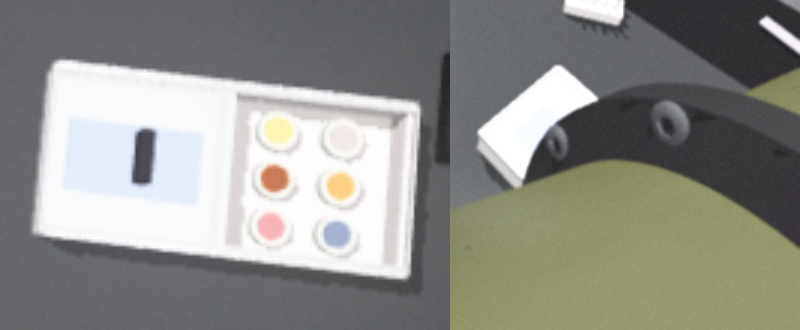

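The view shows the handle at (527.5, -189.5) mm, directly over the seat centre. The blue slab is visible beneath the cover, and the cover stopped firmly at 17 N, so it is shut. I'm handing in.

```bash
python3 -c "
from bench import ctrl
print(ctrl.close_job())"
```

```text
the job is handed in; nothing more can be done
None
```

The job is handed in at about 32 s: the blue slab was drawn from the rack, leaned on the pan rim, regripped and laid flat on the seat, and the cover was slid to its stop; it travelled about 135 mm, not 144, because it appeared to start short of fully open.

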